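# Load two culture dishes into a spring-loaded magazine

## Robot

A 7-joint arm with a two-finger parallel gripper is mounted at the origin on a cart in front of the work surface, level with it; the furniture and walls round the work are solid. World frame = base frame: x ahead of the robot, y to its left, z up, the work surface at z = 0. Lengths are in m, angles in degrees, forces in N, time in s.
With the tool pointing down it reaches from about 0.425 to 0.875 m from the base axis. Payload 4.7 kg.
Tool frame: the origin (TCP) lies midway between the tips of the shut fingers; the grasp point (between the pads) lies 19 mm behind it; z points along the fingers, y is the line along which they close (so a half turn about z gives the same grasp; the last joint's range is limited). The gripper opens to 87 mm and grips with 3 to 60 N. Pads are 19 mm wide; open, the fingers measure 117 mm over their backs; the gripper's body (75 mm by 190 mm) begins 51 mm behind the grasp point.
Start: joints at [71.511, 18.392, -4.016, 83.108, 1.295, 78.541, -3.26], TCP at [0.215, -0.614, 0.223] pointing down, gripper open.
Joint ranges: [-163.93, 163.93], [-17.29, 119.83], [-79.2, 71.16], [3.27, 140.29], [-89.18, 269.18], [5.43, 117.66], [-154.24, 154.24]. Speed limits (degrees/s): [147.25, 147.25, 180, 180, 180, 180, 180].

## Interface

Orientations are given as [roll, pitch, yaw] about the fixed x, y, z axes, in that order (R = Rz(yaw) Ry(pitch) Rx(roll)).
In Python, from cell import env, viewer, boxes_of, masks_of gives the robot as it stands. The module is installed in compiled form; this text tells all that it offers.
- The arm moves only by the tool apply_moves, never from a script. Its argument "moves" is a list of rows, each a list of 7 numbers: the shift along the tool's x, y, z scaled (see below), then the turn, a rotation vector about the tool's x, y, z scaled (see below), then the opening, from 0 (shut) to 1 (fully open). A call has 1 to 20 rows; each row is the pose to reach, as a shift and turn from the pose commanded when the call began, along the tool's axes at that moment; what a row does not reach only later rows make up. The controller multiplies each number of a shift by 0.2 m and each number of a turn by 1.5 rad. A row lasts 1/10 s, in which the tool goes at most 50 mm and 8.59 degrees, less where a joint would pass 70% of its speed; a pose out of reach is approached as far as the arm can. A call with a number of a shift or a turn outside -1 to 1 is refused whole. A call with a gripper value outside its range is refused whole. The fingers move at their own pace and stop on an object; "grip_force" is the grip in N (left out, the last holds). Time passes only in rows, so rows that repeat a pose let the fingers close. It gives the time, the measured TCP pose, the force, the opening and the grip force at its end, in the units of the state.
- env.get_obs(): the state, without advancing time (a new reading comes with each control period).
- viewer.read_camera(name): name is "scene" or "top" or "wrist"; returns the picture (480x640x3 uint8, red, green, blue); there is no depth.
- viewer.get_calibration(name): a dict with "fov_y" (degrees; the focal length in pixels is half the picture's height over the tangent of half this angle, whatever the lens; pixels are square), "cx", "cy" (the principal point, pixels), "position" and "orientation" of the camera in the world. Camera axes: x right, y up, looking along -z (the intrinsics and any distortion apply to the point x, -y, -z); pixel columns grow to the right and rows downward; lengths in m; the calibration is good to about 2 mm. The wrist camera is an equidistant fisheye: a pixel r from the principal point sees the ray r / f radians off the axis. A picture is of the moment at which its call begins: read the wrist's pose just before it. get_calibration takes no time and is no camera call; for the wrist camera it gives the pose at the moment of the call.
- env.sign_off(): hands the job in; it is judged then, once.
Trained networks look in the newest picture that a camera, given by its name, has taken for a name from the list of things; names that differ only in an ending like _2 or _b are one class to them, and where a whole thing is asked for, a point or a joint stands for the part that bears it (a point fixed in the world has none). Each returns a list of dicts, best first, with "conf" (0 to 1); they miss things now and then, are a little off and sometimes report something else, mostly with a low value. They report only what shows in the picture. A call takes as long as a camera call. They do not tell look-alikes from the thing itself.
- boxes_of(camera, target): "location" ([column, row] in pixels, amid what is visible of it).
- masks_of(camera, target): "pixels" (480x640 bool, what is visible of it) and "location" ([column, row] in pixels, amid what is visible of it).
The state is a dict: "time_s": time; "qpos": joint angles; "joint_velocities": joint speeds; "effort": joint torques, N m; "tool_pos": TCP position; "tool_rot": TCP orientation; "force": force on the tool from outside, world axes, zero at the start; "wrist_torque": the same for the moment, N m; "grip_width": finger opening in m; "grasp_force": force on a finger pad.
Only numpy, scipy, OpenCV 4.12 (cv2) and the standard library are available. Lean on these libraries where they do the work, as an engineer would, in place of code of your own. Each camera call takes 0.05 s, during which the arm holds its last target. There are 200 camera calls.

## Task

Load the two loose plain white dishes into the grey spring-loaded magazine, one at a time: set a dish level in the mouth, let go of it, and press it straight down until the sprung lips in the bore snap over it and hold it, before bringing the second dish. Go by feel and press no further than it takes: the well is shallow, and dishes rammed against its bottom crack; leave both held down under the lips and the other things on the bench undisturbed.

Things in the scene. Friction and masses are not known exactly. Their poses are not given: they have to be found in the camera images.
- dish_a: One of two dishes to load: plain white closed culture dish with a flat top, a rigid disc 56 mm across and 16 mm high; the lowest 5 mm taper inwards to a foot 47 mm across, so the side is straight only over the upper 11 mm. 0.035 to 0.075 kg. Origin: its centre, half-way up (8 mm above what it stands on); z is its upward axis. The two dishes are alike.
- dish_b: The other dish to load: plain white closed culture dish with a flat top, a rigid disc 56 mm across and 16 mm high; the lowest 5 mm taper inwards to a foot 47 mm across, so the side is straight only over the upper 11 mm. 0.035 to 0.075 kg. Origin: its centre, half-way up (8 mm above what it stands on); z is its upward axis. The two dishes are alike.
- magazine: Grey round dish magazine fixed to the bench: a tube 83 mm across outside (90 mm at the rim) and 85 mm high, open at the top, on a foot plate 110 mm across and 6 mm thick. Origin: centre of its underside; z is the axis of the tube, upwards; the rim is at z = 85 mm.
- magazine_mouth (a point): Centre of the magazine's mouth, on the tube's axis, level with the rim (85 mm above the bench). The mouth is 66 mm wide at the rim and narrows within 7 mm to a straight bore 59 mm wide. A dish put level into it comes to rest on the lips with its top from 9 mm above to 4 mm below the rim.
- magazine_lips (a point): Point on the axis 15 mm below the rim. Near it three sprung lips, 120 degrees apart, reach in 3.5 mm over a dish's edge; sloping tops, flat undersides. Their depth is set differently each time and not reported: undersides 10 to 20 mm below the rim. A dish pressed down (5 to 10 N) spreads them; when its top is 1 mm below the undersides they snap shut and hold it there.
- magazine_well (a point): Point on the axis 45 mm below the rim, in the well under the lips. A sprung platform, at rest level with the lips' undersides, pushes up with 3 N, 6 N when fully sunk. The second dish pushes the first down ahead of it; with both under the lips only 3 mm of travel is left, then it stops hard. With one dish there are 19 mm.
- tape_roll: Bystander: roll of green tape lying flat, 52 mm across, 19 mm high. Origin: centre of its underside.
- marker: Bystander: lab marker lying on the bench, 131 mm long, 12 mm thick. Origin: centre of its underside.
- dish_stack: Bystander: stack of three tan culture dishes, 62 mm across, 35 mm high, not to be loaded. Origin: centre of its underside.
- tube_50: Bystander: standing capped centrifuge tube, 36 mm across, 116 mm high. Origin: centre of its underside.
- stain_bottle: Bystander: small capped bottle, 52 mm across, 85 mm high. Origin: centre of its underside.
- buffer_bottle: Bystander: larger capped bottle, 66 mm across, 100 mm high. Origin: centre of its underside.
- lab_timer: Bystander: countdown timer, 58 x 68 x 29 mm. Origin: centre of its underside.
Mind the look-alikes: they are no part of the job. What is shaped like the dish_a but black or yellow is not meant. What is shaped like the dish_b but black or purple is not meant.

How it is judged:
By the outcome, as a careful person would: the job done as asked, in the order asked, and still so for the second after the job is handed in, with the robot touching nothing.
It also fails if it takes over 66 s, if anything falls off the work surface, if the arm or the gripper's body presses on something with over 40 N, if the wrist force passes 120 N, or if a joint passes its speed limit or range.

## Working session

There is one attempt and no reset: what is moved stays moved. The work goes in short steps, Python scripts to look and compute and a tool call to move; the robot and the scene stay as the last step left them, time stands still between calls to the robot, and variables do not carry over. Pictures are saved under pics/ and viewed, at most 10 in all, crops included, and the job is handed in when it is done.

Besides the shell and the picture viewer there is one more tool, called after "Emit:" by a JSON object that holds its "name" and its "arguments", one argument or row to a line. apply_moves: Moves the arm, as the interface text tells. Shifts and turns lie within -1 to 1; 1 stands for 0.2 m of shift or 1.5 rad of turn. Its arguments: {"type":"object","properties":{"moves":{"type":"array","items":{"type":"array","items":{"type":"number","minimum":-1,"maximum":1}}},"grip_force":{"type":"number"}},"required":["moves"]}

```bash
mkdir -p pics; cat > h.py <<'E'
import numpy as np, cv2
from scipy.spatial.transform import Rotation as R
from cell import env, viewer, boxes_of, masks_of
def Rm(o):
    o=np.array(o,float)
    if o.shape==(3,3): return o
    if o.shape==(3,): return R.from_euler('xyz',o,degrees=True).as_matrix()
    raise ValueError(o)
def ray(cal,px,fish=False):
    f=240/np.tan(np.radians(cal['fov_y'])/2)
    u=(px[0]-cal['cx'])/f; v=(px[1]-cal['cy'])/f
    if fish:
        r=np.hypot(u,v)+1e-9; d=np.array([np.sin(r)*u/r,-np.sin(r)*v/r,-np.cos(r)])
    else: d=np.array([u,-v,-1])
    return np.array(cal['position']),Rm(cal['orientation'])@d
def at(cal,px,z,fish=False):
    p,d=ray(cal,px,fish); return p+d*(z-p[2])/d[2]
def snap(cam,name=None):
    c=viewer.get_calibration(cam); im=viewer.read_camera(cam)
    if name: cv2.imwrite('pics/'+name,cv2.cvtColor(im,cv2.COLOR_RGB2BGR))
    return c,im
E
python3 - <<'E'
from h import *
for cam in ['top','scene']:
    c,im=snap(cam,cam+'.png'); print(cam,c)
    for t,z in [('dish_a',.016),('magazine',.085),('tube_50',.116),('stain_bottle',.085),('buffer_bottle',.1),('lab_timer',.029),('dish_stack',.035),('tape_roll',.019),('marker',.012)]:
        for b in boxes_of(cam,t)[:6]:
            print(t,round(b['conf'],2),np.round(b['location']),at(c,b['location'],z).round(3))
print(env.get_obs())
E
```

```text
top {'fov_y': 56.77295840720767, 'cx': 320.91225728295274, 'cy': 237.19749133642048, 'position': array([0.35806092, 0.04982933, 1.14374768]), 'orientation': array([  8.34982834,   0.86000327, -88.68759808])}
dish_a 0.96 [430. 313.] [ 0.338 -0.205  0.016]
dish_a 0.89 [423. 270.] [ 0.445 -0.19   0.016]
dish_a 0.79 [264. 319.] [0.313 0.209 0.016]
dish_a 0.66 [222. 310.] [0.332 0.315 0.016]
dish_a 0.62 [459. 293.] [ 0.39  -0.279  0.016]
dish_a 0.6 [256. 281.] [0.408 0.233 0.016]
magazine 0.81 [321. 245.] [0.494 0.068 0.085]
tube_50 0.68 [275. 167.] [0.677 0.182 0.116]
stain_bottle 0.62 [327. 165.] [0.694 0.059 0.085]
buffer_bottle 0.94 [402. 179.] [ 0.656 -0.124  0.1  ]
lab_timer 0.73 [226. 195.] [0.625 0.318 0.029]
dish_stack 0.66 [391. 302.] [ 0.362 -0.106  0.035]
dish_stack 0.49 [423. 271.] [ 0.441 -0.186  0.035]
tape_roll 0.84 [305. 299.] [0.365 0.107 0.019]
marker 0.73 [196. 264.] [0.448 0.39  0.012]
marker 0.65 [313. 299.] [0.366 0.088 0.012]
scene {'fov_y': 57.39041817044375, 'cx': 321.7980688706582, 'cy': 238.96417158059728, 'position': array([-0.17658274,  0.54823276,  0.7110669
[... 844 characters left out ...]
s': 1.0, 'qpos': array([71.51112839, 18.39272864, -4.01556775, 83.10757017,  1.29589627,
       78.54149522, -3.25903322]), 'joint_velocities': array([-0.05226339, -0.01199396,  0.02074689, -0.07233897,  0.01304896,
       -0.0442761 ,  0.05668888]), 'effort': array([-6.98239546e-04, -4.91102135e+01, -4.02930127e-01, -3.12769783e+01,
       -6.33606641e-02,  3.36109393e-02,  2.77107370e-05]), 'tool_pos': array([ 0.2147663 , -0.61351224,  0.22257716]), 'tool_rot': array([1.79996613e+02, 3.79855172e-03, 1.92983078e+01]), 'force': array([-1.04019696, -0.2194762 , -0.79291034]), 'wrist_torque': array([ 0.00527636,  0.03782771, -0.02482641]), 'grasp_force': 0.0, 'grip_width': 0.08708037251079861}
```

View pics/top.png

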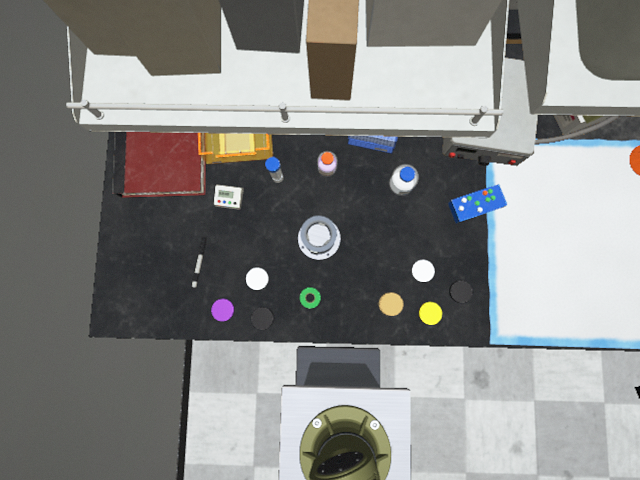

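View pics/scene.png

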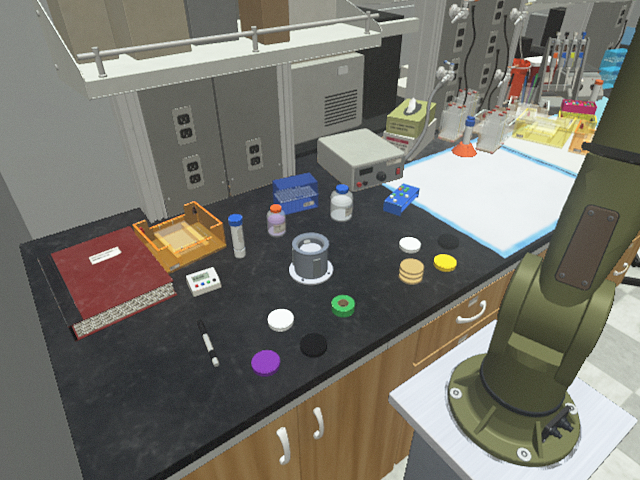

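The top view shows white dishes at about (423,270) and (257,279), with the magazine rim at about (320,234). The scene view shows the same dishes at (410,244) and (281,320). The black, yellow and purple discs are look-alikes. I'll start with the dish on the right.

Emit:
{"name": "apply_moves", "arguments": {
  "moves": [
    [0.9, -0.825, 0, 0, 0, 0.225, 1],
    [0.9, -0.825, 0, 0, 0, 0.225, 1],
    [0.9, -0.825, 0, 0, 0, 0.225, 1],
    [0.9, -0.825, 0, 0, 0, 0.225, 1],
    [0.9, -0.825, 0, 0, 0, 0.225, 1],
    [0.9, -0.825, 0, 0, 0, 0.225, 1],
    [0.9, -0.825, 0, 0, 0, 0.225, 1]
  ]
}}

```text
time_s: 1.7
tool_pos: [0.3308, -0.3976, 0.223]
tool_rot: [179.9, -0.0, 0.1]
force: [-0.8, -0.8, -0.2]
grip_width: 0.087
grasp_force: 0.0
```

Emit:
{"name": "apply_moves", "arguments": {
  "moves": [
    [0.55, -1, 0.2, 0, 0, 0, 1],
    [0.55, -1, 0.2, 0, 0, 0, 1],
    [0.55, -1, 0.2, 0, 0, 0, 1],
    [0.55, -1, 0.2, 0, 0, 0, 1],
    [0.55, -1, 0.2, 0, 0, 0, 1],
    [0.55, -1, 0.2, 0, 0, 0, 1],
    [0.55, -1, 0.2, 0, 0, 0, 1]
  ]
}}

```text
time_s: 2.4
tool_pos: [0.4401, -0.1997, 0.1824]
tool_rot: [180.0, 0.0, -0.1]
force: [0.4, -1.3, 1.2]
grip_width: 0.087
grasp_force: 0.0
```

```bash
cat > look.py <<'E'
from h import *; import sys
o=env.get_obs(); c,im=snap('wrist',sys.argv[1]); print(o['time_s'],o['tool_pos'].round(4),o['tool_rot'].round(2),o['force'].round(2),c['position'].round(3),c['orientation'].round(1))
for t,z in zip(sys.argv[2::2],sys.argv[3::2]):
    for m in masks_of('wrist',t)[:4]:
        v,u=np.nonzero(m['pixels']); P=np.array([at(c,p,float(z),True) for p in zip(u,v)])[:,:2]
        b=im[m['pixels']].mean(0)
        # fit enclosing circle of the projected outline
        (x,y),r=cv2.minEnclosingCircle(P.astype(np.float32))
        print(t,round(m['conf'],2),np.round(m['location']),b.round(),'mean',P.mean(0).round(4),'circ',round(x,4),round(y,4),round(r,4))
E
python3 look.py w1.png dish_a .016 magazine .085
```

```text
2.4 [ 0.4401 -0.1997  0.1824] [ 1.7997e+02  3.0000e-02 -8.0000e-02] [ 0.36 -1.34  1.17] [ 0.508 -0.2    0.346] [-14.6  -0.  -90. ]
dish_a 0.73 [331. 309.] [200. 193.   4.] mean [ 0.3418 -0.2084] circ 0.3403 -0.2081 0.0303
dish_a 0.68 [315. 224.] [230. 231. 232.] mean [ 0.4445 -0.1909] circ 0.4444 -0.1907 0.0286
dish_a 0.64 [  3. 249.] [164. 162. 159.] mean [0.4132 0.2032] circ 0.4137 0.2099 0.026
dish_a 0.29 [246. 292.] [159. 139.  93.] mean [ 0.3741 -0.1237] circ 0.3557 -0.1107 0.0377
magazine 0.98 [ 60. 158.] [123. 125. 130.] mean [0.5201 0.0286] circ 0.5186 0.0409 0.0746
```

Emit:
{"name": "apply_moves", "arguments": {
  "moves": [
    [0.0215, -0.045, 0.4, 0, 0, 0, 1],
    [0.0215, -0.045, 0.6, 0, 0, 0, 1],
    [0.0215, -0.045, 0.75, 0, 0, 0, 1],
    [0.0215, -0.045, 0.83, 0, 0, 0, 1],
    [0.0215, -0.045, 0.865, 0, 0, 0, 1],
    [0.0215, -0.045, 0.865, 0, 0, 0, 1],
    [0.0215, -0.045, 0.865, 0, 0, 0, 0.5],
    [0.0215, -0.045, 0.865, 0, 0, 0, 0.5],
    [0.0215, -0.045, 0.865, 0, 0, 0, 0.5],
    [0.0215, -0.045, 0.865, 0, 0, 0, 0.5],
    [0.0215, -0.045, 0.865, 0, 0, 0, 0.5],
    [0.0215, -0.045, 0.865, 0, 0, 0, 0.5]
  ],
  "grip_force": 12
}}

```text
time_s: 3.75
tool_pos: [0.4449, -0.1895, 0.01]
tool_rot: [180.0, -0.0, -0.0]
force: [0.1, 0.2, 2.6]
grip_width: 0.0544
grasp_force: 12.1
```

Emit:
{"name": "apply_moves", "arguments": {
  "moves": [
    [0, 0, -0.25, 0, 0, 0, 0.5],
    [0, 0, -0.5, 0, 0, 0, 0.5],
    [0.1, -0.25, -0.75, 0, 0, 0, 0.5],
    [0.2, -0.5, -0.9, 0, 0, 0, 0.5],
    [0.3, -0.75, -0.9, 0, 0, 0, 0.5],
    [0.3, -0.9, -0.9, 0, 0, 0, 0.5],
    [0.3, -1, -0.9, 0, 0, 0, 0.5],
    [0.3, -1, -0.9, 0, 0, 0, 0.5]
  ]
}}

```text
time_s: 4.55
tool_pos: [0.5049, 0.0174, 0.1902]
tool_rot: [-179.9, -0.1, 0.5]
force: [-0.6, 0.2, -0.5]
grip_width: 0.0544
grasp_force: 12.0
```

```bash
python3 look.py w2.png dish_a .016 magazine .085; python3 -c "
from h import *
c=viewer.get_calibration('top');print(at(c,(319.5,233.5),.085))"
```

```text
4.55 [0.5049 0.0174 0.1902] [-1.7986e+02 -7.0000e-02  5.2000e-01] [-0.64  0.23 -0.5 ] [0.573 0.017 0.354] [-14.5   0.1 -89.4]
dish_a 0.73 [328. 284.] [237. 238. 239.] mean [0.443  0.0166] circ 0.4272 0.0156 0.0625
magazine 0.8 [275. 194.] [162. 167. 175.] mean [0.5307 0.0672] circ 0.5275 0.0685 0.052
[0.52201266 0.07289124 0.085     ]
```

View pics/w2.png

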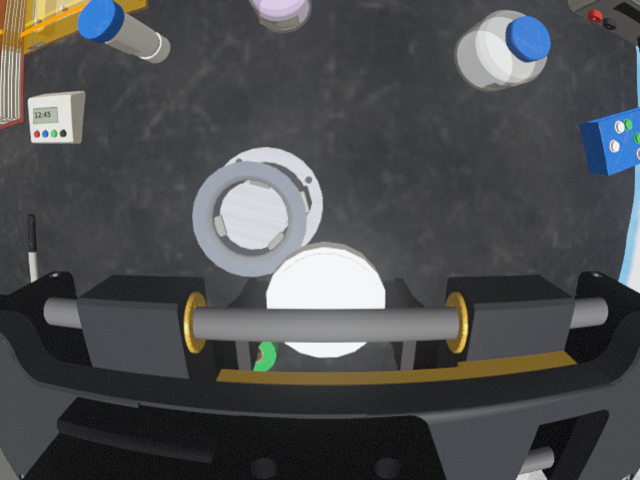

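The wrist view shows dish A held level at about (326,300). The magazine rim's outer circle spans columns 193–307 and rows 161–277, and three lips are visible inside.

```bash
python3 - <<'E'
from h import *
o=env.get_obs(); c=viewer.get_calibration('wrist'); im=cv2.imread('pics/w2.png')
for p in [(193,219),(307,217),(250,161),(250,277)]: print(p,at(c,p,.085,True).round(4))
# segment rim: colour-similar to sample on rim
hsv=im.astype(int); s=np.median(im[212:225,196:205].reshape(-1,3),0); print(s)
m=(abs(hsv-s).max(2)<18).astype(np.uint8); n,l,st,_=cv2.connectedComponentsWithStats(m); k=l[218,200]; 
cs,_=cv2.findContours((l==k).astype(np.uint8),cv2.RETR_EXTERNAL,cv2.CHAIN_APPROX_NONE)
pts=np.vstack(cs)[:,0]; print(st[k]); P=np.array([at(c,p,.085,True)[:2] for p in pts])
print(cv2.minEnclosingCircle(P.astype(np.float32)))
# dish height: held dish top
z=o['tool_pos'][2]+.006
for p in [(266,298),(386,298),(326,242),(326,357)]: print(at(c,p,z,True).round(4))
print(o['tool_pos'],o['tool_rot'])
E
```

```text
(193, 219) [0.5241 0.1101 0.085 ]
(307, 217) [0.5247 0.0225 0.085 ]
(250, 161) [0.5663 0.0636 0.085 ]
(250, 277) [0.478  0.0674 0.085 ]
[178. 166. 159.]
[ 193  161  117  115 4807]
((0.5221858620643616, 0.06563019752502441), 0.045110348612070084)
[0.5068 0.0366 0.1951]
[ 0.5067 -0.0187  0.1951]
[0.5333 0.009  0.1951]
[0.4753 0.0089 0.1951]
[0.50436859 0.00979478 0.18911127] [ 1.79955212e+02  5.27205633e-02 -5.66854032e-02]
```

```bash
cat > rim.py <<'E'
from h import *
import sys
o=env.get_obs(); c,im=snap('wrist',sys.argv[1]); im=im.astype(int)
print(o['time_s'],o['tool_pos'].round(4),o['tool_rot'].round(2),o['force'].round(2))
m=(abs(im-[159,166,178]).max(2)<18).astype(np.uint8); n,l,st,_=cv2.connectedComponentsWithStats(m)
k=1+np.argmax(st[1:,4]); print(st[k])
cs,_=cv2.findContours((l==k).astype(np.uint8),cv2.RETR_EXTERNAL,cv2.CHAIN_APPROX_NONE)
P=np.array([at(c,p,.085,True)[:2] for p in np.vstack(cs)[:,0]])
print(cv2.minEnclosingCircle(P.astype(np.float32)))
E
python3 rim.py w3.png
```

```text
4.7 [0.5044 0.0098 0.1891] [ 1.7996e+02  5.0000e-02 -6.0000e-02] [ 0.44 -0.15 -0.9 ]
[ 182  161  115  116 4855]
((0.5231399536132812, 0.07445041835308075), 0.04494937136769295)
```

Emit:
{"name": "apply_moves", "arguments": {
  "moves": [
    [0.092, -0.15, 0, 0, 0, 0, 0.5],
    [0.092, -0.322, 0, 0, 0, 0, 0.5],
    [0.092, -0.322, 0.15, 0, 0, 0, 0.5],
    [0.092, -0.322, 0.3, 0, 0, 0, 0.5],
    [0.092, -0.322, 0.4, 0, 0, 0, 0.5],
    [0.092, -0.322, 0.43, 0, 0, 0, 0.5],
    [0.092, -0.322, 0.445, 0, 0, 0, 0.5],
    [0.092, -0.322, 0.445, 0, 0, 0, 0.5],
    [0.092, -0.322, 0.445, 0, 0, 0, 0.5]
  ]
}}

```text
time_s: 5.65
tool_pos: [0.5241, 0.0747, 0.1017]
tool_rot: [180.0, -0.1, -0.1]
force: [0.1, 0.0, -0.3]
grip_width: 0.0543
grasp_force: 12.0
```

Emit:
{"name": "apply_moves", "arguments": {
  "moves": [
    [0, 0, 0.01, 0, 0, 0, 0.5],
    [0, 0, 0.02, 0, 0, 0, 0.5],
    [0, 0, 0.03, 0, 0, 0, 0.5],
    [0, 0, 0.04, 0, 0, 0, 0.5],
    [0, 0, 0.04, 0, 0, 0, 0.5],
    [0, 0, 0.04, 0, 0, 0, 0.5]
  ]
}}

```text
time_s: 6.25
tool_pos: [0.5231, 0.075, 0.0924]
tool_rot: [-180.0, 0.0, -0.0]
force: [-0.1, 0.0, -0.2]
grip_width: 0.0541
grasp_force: 12.0
```

Emit:
{"name": "apply_moves", "arguments": {
  "moves": [
    [0, 0.003, 0.01, 0, 0, 0, 0.5],
    [0, 0.003, 0.02, 0, 0, 0, 0.5],
    [0, 0.003, 0.025, 0, 0, 0, 0.5],
    [0, 0.003, 0.025, 0, 0, 0, 0.5]
  ]
}}

```text
time_s: 6.65
tool_pos: [0.523, 0.0743, 0.0873]
tool_rot: [180.0, 0.0, -0.0]
force: [1.4, 0.5, -0.5]
grip_width: 0.0544
grasp_force: 12.0
```

Emit:
{"name": "apply_moves", "arguments": {
  "moves": [
    [0, 0, 0, 0, 0, 0, 0.75],
    [0, 0, 0, 0, 0, 0, 0.75],
    [0, 0, 0, 0, 0, 0, 0.85],
    [0, 0, 0, 0, 0, 0, 0.85],
    [0, 0, -0.1, 0, 0, 0, 0.85],
    [0, 0, -0.25, 0, 0, 0, 0.85],
    [0, 0, -0.25, 0, 0, 0, 0],
    [0, 0, -0.25, 0, 0, 0, 0],
    [0, 0, -0.25, 0, 0, 0, 0],
    [0, 0, -0.25, 0, 0, 0, 0],
    [0, 0, -0.25, 0, 0, 0, 0],
    [0, 0, -0.25, 0, 0, 0, 0],
    [0, 0, -0.25, 0, 0, 0, 0],
    [0, 0, -0.25, 0, 0, 0, 0]
  ]
}}

```text
time_s: 8.05
tool_pos: [0.5231, 0.0744, 0.1374]
tool_rot: [180.0, 0.0, -0.0]
force: [-0.5, -0.1, 0.1]
grip_width: 0.0178
grasp_force: 0.0
```

```bash
python3 look.py w4.png dish_a .08; python3 -c "
import cv2;im=cv2.imread('pics/w4.png');cv2.imwrite('pics/w4c.png',cv2.resize(im[180:380,180:460],None,fx=2,fy=2))"
```

```text
8.05 [0.5231 0.0744 0.1374] [ 1.8e+02  1.0e-02 -4.0e-02] [-0.53 -0.06  0.15] [0.591 0.074 0.301] [-14.6  -0.  -90. ]
dish_a 0.8 [142. 346.] [253. 253. 253.] mean [0.454  0.2116] circ 0.4537 0.2109 0.0126
dish_a 0.67 [328. 261.] [253. 253. 253.] mean [0.5241 0.0743] circ 0.5211 0.0745 0.0297
```

View pics/w4c.png

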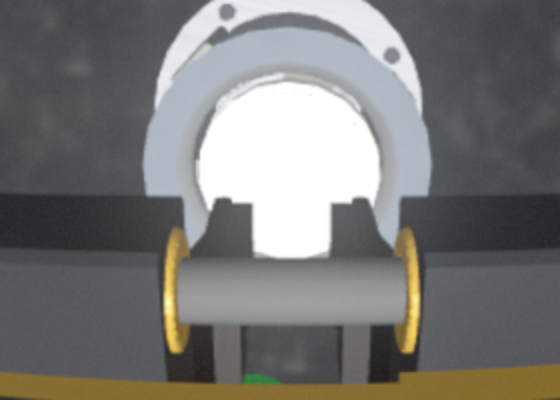

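The dish sits level and centred in the mouth. Next I shut the fingers and feel downwards.

Emit:
{"name": "apply_moves", "arguments": {
  "moves": [
    [0, 0, 0.08, 0, 0, 0, 0],
    [0, 0, 0.16, 0, 0, 0, 0],
    [0, 0, 0.19, 0, 0, 0, 0],
    [0, 0, 0.19, 0, 0, 0, 0],
    [0, 0, 0.19, 0, 0, 0, 0]
  ]
}}

```text
time_s: 8.65
tool_pos: [0.5235, 0.0745, 0.1]
tool_rot: [-180.0, -0.0, -0.0]
force: [-0.3, -0.5, -0.5]
grip_width: 0.0002
grasp_force: 0.0
```

Emit:
{"name": "apply_moves", "arguments": {
  "moves": [
    [0, 0, 0.01, 0, 0, 0, 0],
    [0, 0, 0.02, 0, 0, 0, 0],
    [0, 0, 0.02, 0, 0, 0, 0]
  ]
}}

```text
time_s: 8.95
tool_pos: [0.5232, 0.0743, 0.0955]
tool_rot: [180.0, -0.0, -0.0]
force: [-0.1, 0.9, -0.1]
grip_width: 0.0007
grasp_force: 0.0
```

Emit:
{"name": "apply_moves", "arguments": {
  "moves": [
    [0, 0, 0.01, 0, 0, 0, 0],
    [0, 0, 0.01, 0, 0, 0, 0]
  ]
}}

```text
time_s: 9.15
tool_pos: [0.523, 0.0743, 0.0933]
tool_rot: [180.0, 0.0, -0.0]
force: [0.3, -0.7, -0.3]
grip_width: 0.0007
grasp_force: 0.0
```

Emit:
{"name": "apply_moves", "arguments": {
  "moves": [
    [0, 0, 0.01, 0, 0, 0, 0],
    [0, 0, 0.01, 0, 0, 0, 0]
  ]
}}

```text
time_s: 9.35
tool_pos: [0.523, 0.0743, 0.0913]
tool_rot: [180.0, 0.0, -0.0]
force: [0.7, 0.1, 0.6]
grip_width: 0.0007
grasp_force: 0.0
```

Emit:
{"name": "apply_moves", "arguments": {
  "moves": [
    [0, 0, 0.01, 0, 0, 0, 0],
    [0, 0, 0.01, 0, 0, 0, 0]
  ]
}}

```text
time_s: 9.55
tool_pos: [0.523, 0.0743, 0.0892]
tool_rot: [180.0, 0.0, -0.0]
force: [-0.6, -0.5, 0.1]
grip_width: 0.0005
grasp_force: 0.0
```

Emit:
{"name": "apply_moves", "arguments": {
  "moves": [
    [0, 0, 0.01, 0, 0, 0, 0],
    [0, 0, 0.01, 0, 0, 0, 0]
  ]
}}

```text
time_s: 9.75
tool_pos: [0.523, 0.0743, 0.0872]
tool_rot: [180.0, 0.0, -0.0]
force: [-0.7, 0.8, -0.2]
grip_width: 0.0005
grasp_force: 0.0
```

Emit:
{"name": "apply_moves", "arguments": {
  "moves": [
    [0, 0, 0.01, 0, 0, 0, 0],
    [0, 0, 0.01, 0, 0, 0, 0]
  ]
}}

```text
time_s: 9.95
tool_pos: [0.523, 0.0743, 0.0853]
tool_rot: [180.0, 0.0, -0.0]
force: [0.0, 0.4, -0.6]
grip_width: 0.0006
grasp_force: 0.0
```

Emit:
{"name": "apply_moves", "arguments": {
  "moves": [
    [0, 0, 0.005, 0, 0, 0, 0],
    [0, 0, 0.01, 0, 0, 0, 0],
    [0, 0, 0.01, 0, 0, 0, 0]
  ]
}}

```text
time_s: 10.25
tool_pos: [0.5233, 0.0743, 0.0837]
tool_rot: [180.0, -0.0, -0.0]
force: [-0.7, -0.1, 2.0]
grip_width: 0.0007
grasp_force: 0.9
```

Emit:
{"name": "apply_moves", "arguments": {
  "moves": [
    [0, 0, 0.005, 0, 0, 0, 0],
    [0, 0, 0.01, 0, 0, 0, 0],
    [0, 0, 0.01, 0, 0, 0, 0]
  ]
}}

```text
time_s: 10.55
tool_pos: [0.5237, 0.0745, 0.082]
tool_rot: [180.0, -0.1, -0.0]
force: [0.3, 0.8, 4.6]
grip_width: 0.0001
grasp_force: 2.3
```

Emit:
{"name": "apply_moves", "arguments": {
  "moves": [
    [0, 0, 0.005, 0, 0, 0, 0],
    [0, 0, 0.005, 0, 0, 0, 0]
  ]
}}

```text
time_s: 10.75
tool_pos: [0.5237, 0.0745, 0.0812]
tool_rot: [180.0, -0.1, -0.0]
force: [-0.3, -0.3, 6.3]
grip_width: 0.0003
grasp_force: 3.0
```

Emit:
{"name": "apply_moves", "arguments": {
  "moves": [
    [0, 0, 0.005, 0, 0, 0, 0],
    [0, 0, 0.005, 0, 0, 0, 0]
  ]
}}

```text
time_s: 10.95
tool_pos: [0.5238, 0.0746, 0.0803]
tool_rot: [180.0, -0.1, -0.0]
force: [-0.7, 0.1, 7.0]
grip_width: 0.0005
grasp_force: 3.4
```

Emit:
{"name": "apply_moves", "arguments": {
  "moves": [
    [0, 0, 0.005, 0, 0, 0, 0],
    [0, 0, 0.005, 0, 0, 0, 0]
  ]
}}

```text
time_s: 11.15
tool_pos: [0.5239, 0.0746, 0.0793]
tool_rot: [180.0, -0.1, -0.0]
force: [0.1, 0.9, 2.4]
grip_width: 0.0003
grasp_force: 1.5
```

Emit:
{"name": "apply_moves", "arguments": {
  "moves": [
    [0, 0, 0.005, 0, 0, 0, 0],
    [0, 0, 0.005, 0, 0, 0, 0]
  ]
}}

```text
time_s: 11.35
tool_pos: [0.5239, 0.0746, 0.0777]
tool_rot: [-180.0, -0.1, -0.0]
force: [1.1, -0.1, 2.7]
grip_width: 0.0005
grasp_force: 1.8
```

Emit:
{"name": "apply_moves", "arguments": {
  "moves": [
    [0, 0, 0.005, 0, 0, 0, 0],
    [0, 0, 0.01, 0, 0, 0, 0],
    [0, 0, 0.015, 0, 0, 0, 0],
    [0, 0, 0.015, 0, 0, 0, 0]
  ]
}}

```text
time_s: 11.75
tool_pos: [0.5234, 0.0745, 0.0744]
tool_rot: [-180.0, -0.0, -0.0]
force: [2.4, 0.3, 2.8]
grip_width: 0.0004
grasp_force: 1.5
```

Emit:
{"name": "apply_moves", "arguments": {
  "moves": [
    [0, 0, 0.005, 0, 0, 0, 0],
    [0, 0, 0.01, 0, 0, 0, 0],
    [0, 0, 0.015, 0, 0, 0, 0],
    [0, 0, 0.015, 0, 0, 0, 0]
  ]
}}

```text
time_s: 12.15
tool_pos: [0.5232, 0.0744, 0.0714]
tool_rot: [-180.0, 0.0, -0.0]
force: [2.3, 0.4, 2.9]
grip_width: 0.0003
grasp_force: 1.5
```

Emit:
{"name": "apply_moves", "arguments": {
  "moves": [
    [0, 0, 0.005, 0, 0, 0, 0],
    [0, 0, 0.005, 0, 0, 0, 0]
  ]
}}

```text
time_s: 12.35
tool_pos: [0.5231, 0.0744, 0.0704]
tool_rot: [-180.0, 0.0, -0.0]
force: [2.3, 0.1, 3.0]
grip_width: 0.0004
grasp_force: 1.5
```

Emit:
{"name": "apply_moves", "arguments": {
  "moves": [
    [0, 0, 0.005, 0, 0, 0, 0],
    [0, 0, 0.005, 0, 0, 0, 0]
  ]
}}

```text
time_s: 12.55
tool_pos: [0.5231, 0.0744, 0.0694]
tool_rot: [180.0, 0.0, -0.0]
force: [1.7, 1.8, 2.8]
grip_width: 0.0005
grasp_force: 1.6
```

Emit:
{"name": "apply_moves", "arguments": {
  "moves": [
    [0, 0, 0.005, 0, 0, 0, 0],
    [0, 0, 0.005, 0, 0, 0, 0]
  ]
}}

```text
time_s: 12.75
tool_pos: [0.5231, 0.0744, 0.0684]
tool_rot: [180.0, 0.0, -0.0]
force: [2.3, -0.1, 3.7]
grip_width: 0.0002
grasp_force: 1.7
```

Emit:
{"name": "apply_moves", "arguments": {
  "moves": [
    [0, 0, 0.005, 0, 0, 0, 0],
    [0, 0, 0.005, 0, 0, 0, 0]
  ]
}}

```text
time_s: 12.95
tool_pos: [0.5231, 0.0744, 0.0674]
tool_rot: [180.0, 0.0, -0.0]
force: [2.5, 0.6, 3.1]
grip_width: 0.0005
grasp_force: 1.6
```

Emit:
{"name": "apply_moves", "arguments": {
  "moves": [
    [0, 0, 0.005, 0, 0, 0, 0],
    [0, 0, 0.005, 0, 0, 0, 0]
  ]
}}

```text
time_s: 13.15
tool_pos: [0.5228, 0.0743, 0.0662]
tool_rot: [180.0, 0.0, -0.0]
force: [1.4, 0.2, 3.7]
grip_width: 0.0005
grasp_force: 1.6
```

Emit:
{"name": "apply_moves", "arguments": {
  "moves": [
    [0, 0, 0.005, 0, 0, 0, 0],
    [0, 0, 0.005, 0, 0, 0, 0]
  ]
}}

```text
time_s: 13.35
tool_pos: [0.5228, 0.0743, 0.0653]
tool_rot: [180.0, 0.0, -0.0]
force: [0.5, 0.7, 2.8]
grip_width: 0.0003
grasp_force: 1.7
```

Emit:
{"name": "apply_moves", "arguments": {
  "moves": [
    [0, 0, -0.005, 0, 0, 0, 0],
    [0, 0, -0.005, 0, 0, 0, 0],
    [0, 0, -0.005, 0, 0, 0, 0]
  ]
}}

```text
time_s: 13.65
tool_pos: [0.5226, 0.0742, 0.0662]
tool_rot: [180.0, 0.1, -0.0]
force: [-0.9, -0.0, 3.2]
grip_width: 0.0002
grasp_force: 1.2
```

Emit:
{"name": "apply_moves", "arguments": {
  "moves": [
    [0, 0, -0.005, 0, 0, 0, 0],
    [0, 0, -0.005, 0, 0, 0, 0],
    [0, 0, -0.005, 0, 0, 0, 0]
  ]
}}

```text
time_s: 13.95
tool_pos: [0.5227, 0.0742, 0.0672]
tool_rot: [180.0, 0.1, -0.0]
force: [0.4, -0.6, 0.0]
grip_width: 0.0003
grasp_force: 0.0
```

Emit:
{"name": "apply_moves", "arguments": {
  "moves": [
    [0, 0, -0.005, 0, 0, 0, 0],
    [0, 0, -0.005, 0, 0, 0, 0],
    [0, 0, -0.005, 0, 0, 0, 0]
  ]
}}

```text
time_s: 14.25
tool_pos: [0.5231, 0.0744, 0.0685]
tool_rot: [180.0, 0.0, -0.0]
force: [-0.8, -1.1, 0.6]
grip_width: 0.0001
grasp_force: 0.0
```

Dish 1 is held: the contact force vanished between tip heights of about 66 and 67 mm. Next is dish 2.

Emit:
{"name": "apply_moves", "arguments": {
  "moves": [
    [0, 0, -0.2, 0, 0, 0, 0],
    [0, 0, -0.4, 0, 0, 0, 0],
    [-0.15, -0.2, -0.56, 0, 0, 0, 1],
    [-0.3, -0.4, -0.56, 0, 0, 0, 1],
    [-0.45, -0.6, -0.56, 0, 0, 0, 1],
    [-0.56, -0.77, -0.56, 0, 0, 0, 1],
    [-0.56, -0.77, -0.56, 0, 0, 0, 1],
    [-0.56, -0.77, -0.56, 0, 0, 0, 1],
    [-0.56, -0.77, -0.56, 0, 0, 0, 1],
    [-0.56, -0.77, -0.56, 0, 0, 0, 1]
  ]
}}

```text
time_s: 15.25
tool_pos: [0.4121, 0.2271, 0.1803]
tool_rot: [180.0, 0.0, -0.2]
force: [-0.4, 0.8, 0.3]
grip_width: 0.0565
grasp_force: 0.0
```

```bash
python3 look.py w5.png dish_a .016
```

```text
15.25 [0.4121 0.2271 0.1803] [ 1.7999e+02  3.0000e-02 -2.0000e-01] [-0.35  0.76  0.31] [0.48  0.226 0.344] [-14.6  -0.  -90.2]
dish_a 0.87 [340. 308.] [76. 75. 77.] mean [0.3271 0.2121] circ 0.3179 0.2116 0.0302
dish_a 0.66 [228. 290.] [197. 106. 226.] mean [0.3497 0.3232] circ 0.3491 0.3225 0.0237
dish_a 0.63 [320. 219.] [253. 253. 253.] mean [0.4154 0.23  ] circ 0.4152 0.2306 0.0291
```

View pics/w5.png

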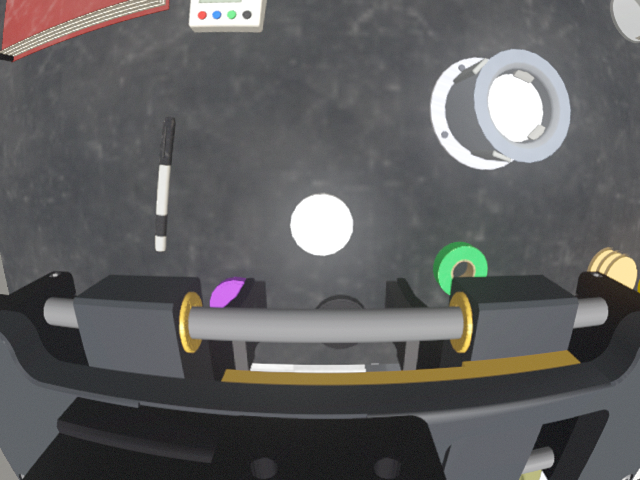

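The wrist view shows dish 1 held under the lips in the magazine at about (516,108), and dish 2 at about (321,224). The purple and black discs behind it are look-alikes.

```bash
python3 - <<'E'
from h import *
c,im=snap('wrist'); o=env.get_obs(); print(o['tool_pos'].round(4))
m=(im.min(2)>170).astype(np.uint8); n,l,st,ce=cv2.connectedComponentsWithStats(m); k=l[224,321]; print(st[k],ce[k])
v,u=np.nonzero(l==k); P=np.array([at(c,p,.016,True)[:2] for p in zip(u,v)]); print(P.mean(0),cv2.minEnclosingCircle(P.astype(np.float32)))
E
```

```text
[0.4118 0.2276 0.1803]
[ 290  193   64   63 3077] [321.76373091 224.02242444]
[0.4149043  0.23000798] ((0.41446828842163086, 0.22993634641170502), 0.028811229392886162)
```

Emit:
{"name": "apply_moves", "arguments": {
  "moves": [
    [0.0145, -0.012, 0.2, 0, 0, 0, 1],
    [0.0145, -0.012, 0.4, 0, 0, 0, 1],
    [0.0145, -0.012, 0.6, 0, 0, 0, 1],
    [0.0145, -0.012, 0.75, 0, 0, 0, 1],
    [0.0145, -0.012, 0.83, 0, 0, 0, 1],
    [0.0145, -0.012, 0.853, 0, 0, 0, 1],
    [0.0145, -0.012, 0.853, 0, 0, 0, 1],
    [0.0145, -0.012, 0.853, 0, 0, 0, 0.5],
    [0.0145, -0.012, 0.853, 0, 0, 0, 0.5],
    [0.0145, -0.012, 0.853, 0, 0, 0, 0.5],
    [0.0145, -0.012, 0.853, 0, 0, 0, 0.5],
    [0.0145, -0.012, 0.853, 0, 0, 0, 0.5],
    [0.0145, -0.012, 0.853, 0, 0, 0, 0.5]
  ],
  "grip_force": 12
}}

```text
time_s: 16.7
tool_pos: [0.4144, 0.2308, 0.0102]
tool_rot: [180.0, -0.0, -0.0]
force: [-0.1, -1.4, 2.4]
grip_width: 0.0542
grasp_force: 12.0
```

Emit:
{"name": "apply_moves", "arguments": {
  "moves": [
    [0, 0, -0.25, 0, 0, 0, 0.5],
    [0, 0, -0.5, 0, 0, 0, 0.5],
    [0, 0, -0.65, 0, 0, 0, 0.5],
    [0.14, 0.2, -0.65, 0, 0, 0, 0.5],
    [0.28, 0.4, -0.65, 0, 0, 0, 0.5],
    [0.42, 0.6, -0.65, 0, 0, 0, 0.5],
    [0.543, 0.78, -0.65, 0, 0, 0, 0.5],
    [0.543, 0.78, -0.65, 0, 0, 0, 0.5],
    [0.543, 0.78, -0.65, 0, 0, 0, 0.5],
    [0.543, 0.78, -0.65, 0, 0, 0, 0.5],
    [0.543, 0.78, -0.65, 0, 0, 0, 0.5]
  ]
}}

```text
time_s: 17.8
tool_pos: [0.522, 0.0764, 0.14]
tool_rot: [180.0, 0.0, 0.1]
force: [0.5, 0.2, -0.7]
grip_width: 0.0542
grasp_force: 12.0
```

Emit:
{"name": "apply_moves", "arguments": {
  "moves": [
    [0, 0, 0.08, 0, 0, 0, 0.5],
    [0, 0, 0.15, 0, 0, 0, 0.5],
    [0, 0, 0.19, 0, 0, 0, 0.5],
    [0, 0, 0.19, 0, 0, 0, 0.5],
    [0, 0, 0.19, 0, 0, 0, 0.5]
  ]
}}

```text
time_s: 18.3
tool_pos: [0.5226, 0.0751, 0.1019]
tool_rot: [-180.0, 0.0, -0.0]
force: [-0.0, 0.0, 0.6]
grip_width: 0.0542
grasp_force: 12.0
```

Emit:
{"name": "apply_moves", "arguments": {
  "moves": [
    [0.002, 0.003, 0.01, 0, 0, 0, 0.5],
    [0.002, 0.003, 0.02, 0, 0, 0, 0.5],
    [0.002, 0.003, 0.03, 0, 0, 0, 0.5],
    [0.002, 0.003, 0.04, 0, 0, 0, 0.5],
    [0.002, 0.003, 0.05, 0, 0, 0, 0.5],
    [0.002, 0.003, 0.06, 0, 0, 0, 0.5],
    [0.002, 0.003, 0.07, 0, 0, 0, 0.5],
    [0.002, 0.003, 0.072, 0, 0, 0, 0.5],
    [0.002, 0.003, 0.072, 0, 0, 0, 0.5]
  ]
}}

```text
time_s: 19.2
tool_pos: [0.523, 0.0742, 0.0874]
tool_rot: [180.0, 0.0, -0.0]
force: [0.5, 0.0, 0.1]
grip_width: 0.0544
grasp_force: 12.0
```

Emit:
{"name": "apply_moves", "arguments": {
  "moves": [
    [0, 0, 0, 0, 0, 0, 0.75],
    [0, 0, 0, 0, 0, 0, 0.75],
    [0, 0, 0, 0, 0, 0, 0.85],
    [0, 0, 0, 0, 0, 0, 0.85],
    [0, 0, -0.1, 0, 0, 0, 0.85],
    [0, 0, -0.25, 0, 0, 0, 0.85],
    [0, 0, -0.25, 0, 0, 0, 0],
    [0, 0, -0.25, 0, 0, 0, 0],
    [0, 0, -0.25, 0, 0, 0, 0],
    [0, 0, -0.25, 0, 0, 0, 0],
    [0, 0, -0.25, 0, 0, 0, 0],
    [0, 0, -0.25, 0, 0, 0, 0],
    [0, 0, -0.25, 0, 0, 0, 0],
    [0, 0, -0.25, 0, 0, 0, 0]
  ]
}}

```text
time_s: 20.6
tool_pos: [0.523, 0.0742, 0.1374]
tool_rot: [180.0, 0.0, -0.0]
force: [0.2, 0.4, 0.1]
grip_width: 0.0183
grasp_force: 0.0
```

```bash
python3 look.py w6.png dish_a .083; python3 -c "
import cv2;im=cv2.imread('pics/w6.png');cv2.imwrite('pics/w6c.png',cv2.resize(im[180:380,180:460],None,fx=2,fy=2))"
```

```text
20.6 [0.523  0.0742 0.1374] [ 1.8e+02  1.0e-02 -3.0e-02] [0.22 0.4  0.08] [0.591 0.074 0.301] [-14.6  -0.  -90. ]
dish_a 0.71 [325. 254.] [252. 252. 251.] mean [0.5261 0.0741] circ 0.5234 0.0735 0.029
dish_a 0.4 [297. 226.] [209. 208. 207.] mean [0.5469 0.091 ] circ 0.5462 0.0915 0.0046
```

View pics/w6c.png

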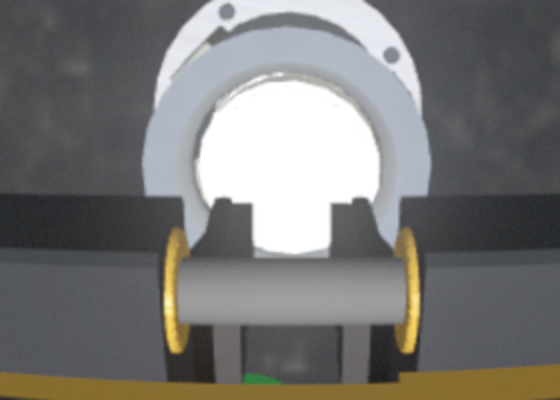

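Dish 2 sits level in the mouth in the same position as the first did. Pressing now.

Emit:
{"name": "apply_moves", "arguments": {
  "moves": [
    [0, 0, 0.08, 0, 0, 0, 0],
    [0, 0, 0.16, 0, 0, 0, 0],
    [0, 0, 0.2, 0, 0, 0, 0],
    [0, 0, 0.22, 0, 0, 0, 0],
    [0, 0, 0.235, 0, 0, 0, 0],
    [0, 0, 0.245, 0, 0, 0, 0],
    [0, 0, 0.245, 0, 0, 0, 0]
  ]
}}

```text
time_s: 21.4
tool_pos: [0.5232, 0.0742, 0.0887]
tool_rot: [180.0, -0.0, -0.0]
force: [-0.4, -0.2, 1.1]
grip_width: 0.0001
grasp_force: 0.0
```

Emit:
{"name": "apply_moves", "arguments": {
  "moves": [
    [0, 0, 0.005, 0, 0, 0, 0],
    [0, 0, 0.01, 0, 0, 0, 0],
    [0, 0, 0.015, 0, 0, 0, 0],
    [0, 0, 0.02, 0, 0, 0, 0],
    [0, 0, 0.02, 0, 0, 0, 0]
  ]
}}

```text
time_s: 21.9
tool_pos: [0.5232, 0.0742, 0.0847]
tool_rot: [180.0, -0.0, -0.0]
force: [-0.5, -0.1, 1.3]
grip_width: 0.0002
grasp_force: 0.6
```

Emit:
{"name": "apply_moves", "arguments": {
  "moves": [
    [0, 0, 0.005, 0, 0, 0, 0],
    [0, 0, 0.01, 0, 0, 0, 0],
    [0, 0, 0.01, 0, 0, 0, 0]
  ]
}}

```text
time_s: 22.2
tool_pos: [0.5235, 0.0742, 0.0829]
tool_rot: [180.0, -0.1, -0.0]
force: [0.2, -0.4, 4.6]
grip_width: 0.0003
grasp_force: 2.1
```

Emit:
{"name": "apply_moves", "arguments": {
  "moves": [
    [0, 0, 0.005, 0, 0, 0, 0],
    [0, 0, 0.01, 0, 0, 0, 0],
    [0, 0, 0.01, 0, 0, 0, 0]
  ]
}}

```text
time_s: 22.5
tool_pos: [0.5236, 0.0741, 0.0812]
tool_rot: [180.0, -0.1, -0.0]
force: [-0.6, -0.1, 7.8]
grip_width: 0.0006
grasp_force: 3.4
```

Emit:
{"name": "apply_moves", "arguments": {
  "moves": [
    [0, 0, 0.005, 0, 0, 0, 0],
    [0, 0, 0.01, 0, 0, 0, 0],
    [0, 0, 0.01, 0, 0, 0, 0]
  ]
}}

```text
time_s: 22.8
tool_pos: [0.5237, 0.0741, 0.0791]
tool_rot: [180.0, -0.1, -0.0]
force: [0.6, 0.5, 4.9]
grip_width: 0.0004
grasp_force: 2.2
```

Lips spread. On to 68.5 mm, then half-millimetre steps.

Emit:
{"name": "apply_moves", "arguments": {
  "moves": [
    [0, 0, 0.005, 0, 0, 0, 0],
    [0, 0, 0.01, 0, 0, 0, 0],
    [0, 0, 0.015, 0, 0, 0, 0],
    [0, 0, 0.02, 0, 0, 0, 0],
    [0, 0, 0.02, 0, 0, 0, 0]
  ]
}}

```text
time_s: 23.3
tool_pos: [0.5235, 0.0741, 0.0745]
tool_rot: [-180.0, -0.1, -0.0]
force: [2.4, 0.2, 2.9]
grip_width: 0.0005
grasp_force: 1.7
```

Emit:
{"name": "apply_moves", "arguments": {
  "moves": [
    [0, 0, 0.005, 0, 0, 0, 0],
    [0, 0, 0.01, 0, 0, 0, 0],
    [0, 0, 0.015, 0, 0, 0, 0],
    [0, 0, 0.02, 0, 0, 0, 0],
    [0, 0, 0.025, 0, 0, 0, 0],
    [0, 0, 0.025, 0, 0, 0, 0]
  ]
}}

```text
time_s: 23.9
tool_pos: [0.5234, 0.0742, 0.0695]
tool_rot: [-180.0, -0.0, -0.0]
force: [1.8, -0.7, 3.2]
grip_width: 0.0003
grasp_force: 1.9
```

Emit:
{"name": "apply_moves", "arguments": {
  "moves": [
    [0, 0, 0.004, 0, 0, 0, 0],
    [0, 0, 0.008, 0, 0, 0, 0],
    [0, 0, 0.008, 0, 0, 0, 0]
  ]
}}

```text
time_s: 24.2
tool_pos: [0.5234, 0.0742, 0.068]
tool_rot: [180.0, -0.0, -0.0]
force: [2.0, -0.5, 5.7]
grip_width: 0.0005
grasp_force: 2.2
```

Emit:
{"name": "apply_moves", "arguments": {
  "moves": [
    [0, 0, 0.003, 0, 0, 0, 0],
    [0, 0, 0.005, 0, 0, 0, 0],
    [0, 0, 0.005, 0, 0, 0, 0]
  ]
}}

```text
time_s: 24.5
tool_pos: [0.5233, 0.0742, 0.067]
tool_rot: [-180.0, -0.0, -0.0]
force: [2.7, 0.0, 4.1]
grip_width: 0.0006
grasp_force: 2.3
```

Emit:
{"name": "apply_moves", "arguments": {
  "moves": [
    [0, 0, 0.003, 0, 0, 0, 0],
    [0, 0, 0.003, 0, 0, 0, 0],
    [0, 0, 0.003, 0, 0, 0, 0]
  ]
}}

```text
time_s: 24.8
tool_pos: [0.5229, 0.0742, 0.0662]
tool_rot: [180.0, 0.0, -0.0]
force: [1.7, 0.2, 3.7]
grip_width: 0.0006
grasp_force: 2.0
```

Emit:
{"name": "apply_moves", "arguments": {
  "moves": [
    [0, 0, 0.003, 0, 0, 0, 0],
    [0, 0, 0.003, 0, 0, 0, 0],
    [0, 0, 0.003, 0, 0, 0, 0]
  ]
}}

```text
time_s: 25.1
tool_pos: [0.5229, 0.0742, 0.0656]
tool_rot: [180.0, 0.0, -0.0]
force: [2.3, 0.7, 4.9]
grip_width: 0.0004
grasp_force: 2.1
```

Emit:
{"name": "apply_moves", "arguments": {
  "moves": [
    [0, 0, -0.005, 0, 0, 0, 0],
    [0, 0, -0.005, 0, 0, 0, 0],
    [0, 0, -0.005, 0, 0, 0, 0]
  ]
}}

```text
time_s: 25.4
tool_pos: [0.5221, 0.0741, 0.0663]
tool_rot: [180.0, 0.1, -0.0]
force: [-1.1, -0.3, 2.3]
grip_width: 0.0005
grasp_force: 1.3
```

Emit:
{"name": "apply_moves", "arguments": {
  "moves": [
    [0, 0, -0.005, 0, 0, 0, 0],
    [0, 0, -0.005, 0, 0, 0, 0],
    [0, 0, -0.005, 0, 0, 0, 0]
  ]
}}

```text
time_s: 25.7
tool_pos: [0.5225, 0.0741, 0.0673]
tool_rot: [180.0, 0.1, -0.0]
force: [0.5, 0.1, 1.3]
grip_width: 0.0005
grasp_force: 0.0
```

Emit:
{"name": "apply_moves", "arguments": {
  "moves": [
    [0, 0, -0.005, 0, 0, 0, 0],
    [0, 0, -0.005, 0, 0, 0, 0],
    [0, 0, -0.005, 0, 0, 0, 0]
  ]
}}

```text
time_s: 26.0
tool_pos: [0.5231, 0.0741, 0.0687]
tool_rot: [180.0, 0.0, -0.0]
force: [-0.4, -0.2, -0.5]
grip_width: 0.0007
grasp_force: 0.0
```

Contact was lost at the same height as for dish 1, so dish 2 is held. I'll withdraw and check.

Emit:
{"name": "apply_moves", "arguments": {
  "moves": [
    [0, 0, -0.15, 0, 0, 0, 0],
    [0, 0, -0.3, 0, 0, 0, 0],
    [-0.1, 0, -0.5, 0, 0, 0, 0],
    [-0.2, 0, -0.6, 0, 0, 0, 0],
    [-0.3, 0, -0.6, 0, 0, 0, 0],
    [-0.3, 0, -0.6, 0, 0, 0, 0],
    [-0.3, 0, -0.6, 0, 0, 0, 0]
  ]
}}

```text
time_s: 26.7
tool_pos: [0.4633, 0.0739, 0.1888]
tool_rot: [179.9, -0.1, -0.1]
force: [-0.3, 0.5, 0.4]
grip_width: 0.0004
grasp_force: 0.0
```

```bash
python3 look.py w7.png dish_a .067; python3 -c "
import cv2;im=cv2.imread('pics/w7.png');cv2.imwrite('pics/w7c.png',cv2.resize(im[100:300,200:440],None,fx=3,fy=3))"
```

```text
26.7 [0.4633 0.0739 0.1888] [ 1.7994e+02 -6.0000e-02 -6.0000e-02] [-0.29  0.52  0.42] [0.531 0.074 0.352] [-14.5  -0.1 -90. ]
dish_a 0.97 [123. 342.] [209. 112. 239.] mean [0.3578 0.2752] circ 0.3638 0.2751 0.0264
dish_a 0.87 [552. 337.] [249. 247.   0.] mean [ 0.3586 -0.1567] circ 0.3571 -0.1544 0.0193
dish_a 0.77 [619. 273.] [57. 56. 59.] mean [ 0.4285 -0.2318] circ 0.4234 -0.2303 0.0255
dish_a 0.65 [321. 157.] [255. 255. 255.] mean [0.5228 0.075 ] circ 0.523 0.0748 0.0279
```

View pics/w7c.png

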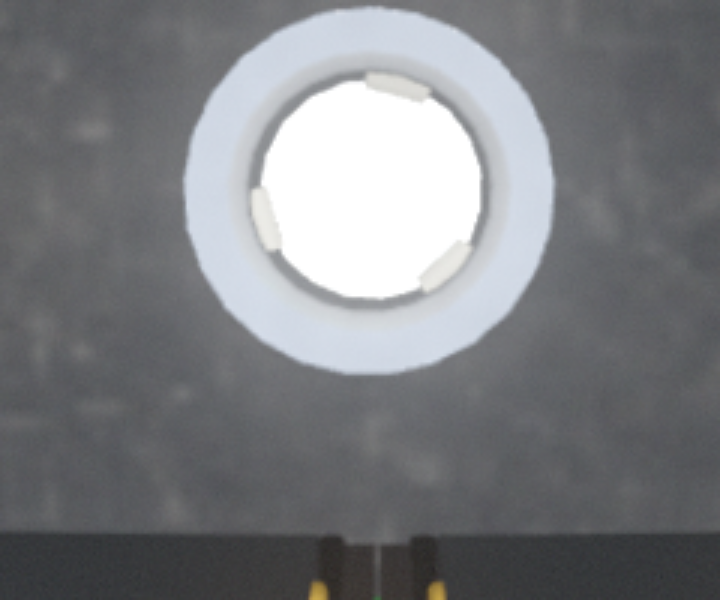

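All three lips close over the top dish, which lies level and centred. Handing in.

```bash
python3 -c "
from cell import env
print(env.sign_off())"
```

```text
the job is handed in; nothing more can be done
None
```

Both white dishes are loaded one at a time and held under the magazine's lips, with no hard-stop contact felt and nothing else on the bench touched; I handed the job in at about 27 s.

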